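# Hold open the lid over the empty topping cup

## Robot

A 6-joint arm with a two-finger parallel gripper is mounted at the origin on a cart in front of the work surface, level with it; the furniture and walls round the work are solid. World frame = base frame: x ahead of the robot, y to its left, z up, the work surface at z = 0. Lengths are in m, angles in rad, forces in N, time in s.
With the tool pointing down it reaches from about 0.375 to 0.9 m from the base axis. Payload 3.1 kg.
Tool frame: the origin (TCP) lies at the very end of the fingers, on their centre line; the grasp point (between the pads) lies 19 mm behind it; z points along the fingers, y is the line along which they close (so a half turn about z gives the same grasp; the last joint's range is limited). The gripper opens to 85 mm and grips with 20 to 120 N. Pads are 22 mm wide; open, the fingers measure 114 mm over their backs; the gripper's body (76 mm by 85 mm) begins 54 mm behind the grasp point. The pads swing forward as they close: fully open they stand 13 mm farther back than shut.
Start: joints at [-1.415, 0.527, 1.433, -0, 1.181, -0.178], TCP at [0.205, -0.59, 0.231] pointing down, gripper open.
Joint ranges: [-3.08, 3.08], [-0.75, 2.2], [0.22, 2.44], [-1.43, 4.57], [0, 2.65], [-2.85, 2.85]. Speed limits (rad/s): [2.79, 2.79, 3.14, 3.14, 3.14, 3.14].

## Interface

Orientations are given as a rotation vector (axis times angle).
In Python, from bench import bot, workorder, readout, camera gives the robot as it stands (bot), with the cameras as plain functions, the job (workorder) and the readings (readout).
- The arm moves only by the tool tcp_steps, called after ">>>" as a command line: name --argument value ..., lists and objects as JSON in quotes. Schema: {"type":"object","properties":{"moves":{"type":"array","items":{"type":"array","items":{"type":"array","items":{"type":"number"},"minItems":5,"maxItems":5},"minItems":1,"maxItems":8},"minItems":1,"maxItems":1},"clamp_n":{"type":"number"},"only":{"type":"string"},"quiet":{"type":"boolean"},"lines":{"type":"string"}},"required":["moves"],"additionalProperties":false}. moves is a list that holds a single list of rows (three levels of brackets), with 1 to 8 rows, each of 5 numbers: the opening from 0.0 (shut) to 1.0 (fully open), then dx, dy, dz in m, then a turn about the tool's z in rad; each row is the pose to reach, as a shift and turn from the pose commanded when the call began, along the tool's axes at that moment; what a row does not reach only later rows make up. A row lasts 1/8 s, in which the tool goes at most 0.0625 m and 0.188 rad, less where a joint would pass 70% of its speed; a pose out of reach is approached as far as the arm can. The fingers move at their own pace and stop on an object; clamp_n is the grip in N (left out, the last holds). Time passes only in rows, so rows that do not move let the fingers close. The tool returns the time, the measured TCP pose, the force, the opening and the grip force at its end. only (a regular expression) keeps the lines of the reply that match it, lines (a string "A,B") keeps lines A to B, and quiet returns only ok. Input that does not fit is refused with a message, and nothing moves.
- readout.sense(): the state, without advancing time (a new reading comes with each control period).
- camera(name): name is "side" or "top"; returns a dict with "pixels" (480x640x3 uint8, red, green, blue), "intrinsics" (3x3 intrinsics, pixels), "distortion" ([k1, k2, p1, p2, k3] as OpenCV has them; the pictures are not rectified), "rvec" (rotation vector, rad) and "tvec" (3), from world to camera coordinates, as OpenCV has them. Camera axes: x right, y down, z forward; pixel columns grow to the right and rows downward; lengths in m; the calibration is good to about 2 mm. A picture is of the moment at which its call begins. There is no depth.
- workorder.close_job(): hands the job in; it is judged then, once.
The state is a dict: "time": time; "qpos": joint angles; "joint_velocities": joint speeds; "joint_efforts": joint torques, N m; "position": TCP position; "orientation": TCP orientation; "force": force on the tool from outside, world axes, zero at the start; "moment": the same for the moment, N m; "opening": opening from 0.0 (shut) to 1.0 (fully open); "finger_force": force on a finger pad.
Only numpy, scipy, OpenCV 4.12 (cv2) and the standard library are available. Lean on these libraries where they do the work, as an engineer would, in place of code of your own. Each camera call takes 0.05 s, during which the arm holds its last target. There are 200 camera calls.

## Task

One of the three cups in the topping keeper has run out of nibs. Find it through the clear lids, lift that lid by its knob and hold it open at 60 degrees from shut (well short of upright, where it could flop over backwards) for the colleague who comes with the refill jar; the lid falls shut by itself, so finish with your fingers still holding it there and do not let it drop on the way. Keep the other two lids shut, and leave the cups and everything else on the table where they are.

Things in the scene. Friction and masses are not known exactly. Their poses are not given: they have to be found in the camera images.
- keeper: Topping keeper: low steel housing 156 x 348 x 88 mm, fixed to the table, three wells in a row, each under its own clear hinged lid with a ball knob in front. Origin: centre of its underside; x from the knob side to the hinge side (hinge axis at +70 mm), y along the row to the left well (wells at +110, 0, -110 mm), z up. Yaw within 0.25 rad of the robot's axes.
- lid_left (a joint): Hinge of the left (+y) lid: 0 shut, grows as its front edge rises, rad (60 degrees = 1.047), end stop 1.75. Lid: clear panel in a steel frame, 101 mm wide, 8 mm thick, 148 mm from hinge axis to front edge, 0.2 to 0.4 kg. No stay and no spring: it falls shut when let go below upright; lifting takes 1 to 3 N at the knob.
- lid_left_knob (a point): Centre of the left (+y) lid's black ball knob, 27 mm diameter, on a 9 mm stem, its centre 34 mm out from the front edge in the lid's plane; 182 mm from the hinge axis; shut, 93 mm above the table with free space below and 110 mm to the next knob. Lid's axes: shut, x to the hinge, y along it, z up. Gripped from above with fingers closing along y, the ball pivots between the pads, tool upright.
- lid_left_hinge (a point): Point on the hinge axis, at the middle of the left (+y) lid's rear edge, 96 mm above the table. Frame of the lid: the axis is its y. The knob moves on a circle of 182 mm radius about it, up and away from the robot.
- well_left (a point): Centre of the floor of the left (+y) well (112 mm front to back, about 100 mm wide, floor 36 mm above the table, 52 mm deep), under the left (+y) lid; axes as the keeper.
- lid_mid (a joint): Hinge of the middle lid: 0 shut, grows as its front edge rises, rad (60 degrees = 1.047), end stop 1.75. Lid: clear panel in a steel frame, 101 mm wide, 8 mm thick, 148 mm from hinge axis to front edge, 0.2 to 0.4 kg. No stay and no spring: it falls shut when let go below upright; lifting takes 1 to 3 N at the knob.
- lid_mid_knob (a point): Centre of the middle lid's black ball knob, 27 mm diameter, on a 9 mm stem, its centre 34 mm out from the front edge in the lid's plane; 182 mm from the hinge axis; shut, 93 mm above the table with free space below and 110 mm to the next knob. Lid's axes: shut, x to the hinge, y along it, z up. Gripped from above with fingers closing along y, the ball pivots between the pads, tool upright.
- lid_mid_hinge (a point): Point on the hinge axis, at the middle of the middle lid's rear edge, 96 mm above the table. Frame of the lid: the axis is its y. The knob moves on a circle of 182 mm radius about it, up and away from the robot.
- well_mid (a point): Centre of the floor of the middle well (112 mm front to back, about 100 mm wide, floor 36 mm above the table, 52 mm deep), under the middle lid; axes as the keeper.
- lid_right (a joint): Hinge of the right (-y) lid: 0 shut, grows as its front edge rises, rad (60 degrees = 1.047), end stop 1.75. Lid: clear panel in a steel frame, 101 mm wide, 8 mm thick, 148 mm from hinge axis to front edge, 0.2 to 0.4 kg. No stay and no spring: it falls shut when let go below upright; lifting takes 1 to 3 N at the knob.
- lid_right_knob (a point): Centre of the right (-y) lid's black ball knob, 27 mm diameter, on a 9 mm stem, its centre 34 mm out from the front edge in the lid's plane; 182 mm from the hinge axis; shut, 93 mm above the table with free space below and 110 mm to the next knob. Lid's axes: shut, x to the hinge, y along it, z up. Gripped from above with fingers closing along y, the ball pivots between the pads, tool upright.
- lid_right_hinge (a point): Point on the hinge axis, at the middle of the right (-y) lid's rear edge, 96 mm above the table. Frame of the lid: the axis is its y. The knob moves on a circle of 182 mm radius about it, up and away from the robot.
- well_right (a point): Centre of the floor of the right (-y) well (112 mm front to back, about 100 mm wide, floor 36 mm above the table, 52 mm deep), under the right (-y) lid; axes as the keeper.
- cup_empty: Empty steel prep cup, 72 mm diameter, 41 mm high, standing loose in one of the three wells, bare metal inside. Which well varies. Origin: centre of its underside.
- cup_nibs_a: Steel prep cup 70 mm diameter, 36 mm high, filled with brown nibs, standing loose in one of the wells. Origin: centre of its underside.
- cup_nibs_b: Second steel prep cup 70 mm diameter, 36 mm high, filled with brown nibs, standing loose in one of the wells. Origin: centre of its underside.
- refill_jar: Tall jar of nibs with a white cap, 80 mm diameter, 163 mm high, beside the keeper; the colleague will use it. Bystander. Origin: centre of its underside.
- scoop: Pressed steel scoop with a tube handle, 226 x 65 x 57 mm, lying on the table. Bystander. Origin: under its middle.
- spare_cup: Empty steel cup, 64 mm diameter, 33 mm high, on the table beside the keeper. Bystander. Origin: centre of its underside.
- bowl: Steel mixing bowl, 218 mm diameter, 86 mm high, on the table at the left. Bystander. Origin: centre of its underside.
- spoon: Wooden spoon, 295 x 46 x 14 mm, lying at the right near the robot. Bystander. Origin: under its middle.
- spare_cup_b: Smaller empty steel cup, 58 mm diameter, 29 mm high, on the table next to the other one. Bystander. Origin: centre of its underside.

How it is judged:
On the way:
1. the lid over the empty cup is raised past 30 degrees with the fingers on it (((y of cup_empty in the frame of keeper above 0.055 m and value of joint lid_left above 0.52 rad and contact force between the fingers and lid_left above 0.3 N) or (y of cup_empty in the frame of keeper between -0.055 and 0.055 m and value of joint lid_mid above 0.52 rad and contact force between the fingers and lid_mid above 0.3 N) or (y of cup_empty in the frame of keeper below -0.055 m and value of joint lid_right above 0.52 rad and contact force between the fingers and lid_right above 0.3 N))), for 0.2 s.
At the end, for the whole second after the job is handed in: Still held at the end: the lid over the empty cup stands at 60 degrees (+-4), at rest, fingers touching it (over 0.3 N), no loose thing touching it; the other lids shut (under 0.05 rad); the three cups within 15 mm and all else within 30 mm of their starts (((y of cup_empty in the frame of keeper above 0.055 m and value of joint lid_left between 0.977 and 1.117 rad and velocity of joint lid_left between -0.05 and 0.05 rad/s and contact force between the fingers and lid_left above 0.3 N and value of joint each of lid_mid, lid_right below 0.05 rad and contact force between lid_left and cup_empty below 0.1 N and contact force between lid_left and cup_nibs_a below 0.1 N and contact force between lid_left and cup_nibs_b below 0.1 N and contact force between lid_left and refill_jar below 0.1 N and contact force between lid_left and scoop below 0.1 N and contact force between lid_left and spare_cup below 0.1 N and contact force between lid_left and spare_cup_b below 0.1 N and contact force between lid_left and bowl below 0.1 N and contact force between lid_left and spoon below 0.1 N) or (y of cup_empty in the frame of keeper between -0.055 and 0.055 m and value of joint lid_mid between 0.977 and 1.117 rad and velocity of joint lid_mid between -0.05 and 0.05 rad/s and contact force between the fingers and lid_mid above 0.3 N and value of joint each of lid_left, lid_right below 0.05 rad and contact force between lid_mid and cup_empty below 0.1 N and contact force between lid_mid and cup_nibs_a below 0.1 N and contact force between lid_mid and cup_nibs_b below 0.1 N and contact force between lid_mid and refill_jar below 0.1 N and contact force between lid_mid and scoop below 0.1 N and contact force between lid_mid and spare_cup below 0.1 N and contact force between lid_mid and spare_cup_b below 0.1 N and contact force between lid_mid and bowl below 0.1 N and contact force between lid_mid and spoon below 0.1 N) or (y of cup_empty in the frame of keeper below -0.055 m and value of joint lid_right between 0.977 and 1.117 rad and velocity of joint lid_right between -0.05 and 0.05 rad/s and contact force between the fingers and lid_right above 0.3 N and value of joint each of lid_left, lid_mid below 0.05 rad and contact force between lid_right and cup_empty below 0.1 N and contact force between lid_right and cup_nibs_a below 0.1 N and contact force between lid_right and cup_nibs_b below 0.1 N and contact force between lid_right and refill_jar below 0.1 N and contact force between lid_right and scoop below 0.1 N and contact force between lid_right and spare_cup below 0.1 N and contact force between lid_right and spare_cup_b below 0.1 N and contact force between lid_right and bowl below 0.1 N and contact force between lid_right and spoon below 0.1 N)) and distance of each of cup_empty, cup_nibs_a, cup_nibs_b from where it was at the start of the episode below 0.015 m and distance of each of refill_jar, scoop, spare_cup, spare_cup_b, bowl, spoon from where it was at the start of the episode below 0.03 m); the arm keeps its last pose, push and grip.
It fails at once if a lid over a cup of nibs is lifted (over 0.15 rad) ((value of joint lid_left above 0.15 rad and not (y of cup_empty in the frame of keeper above 0.055 m)) or (value of joint lid_mid above 0.15 rad and not (y of cup_empty in the frame of keeper between -0.055 and 0.055 m)) or (value of joint lid_right above 0.15 rad and not (y of cup_empty in the frame of keeper below -0.055 m))).
It fails at once if a lid is thrown back towards upright (over 83 degrees) (value of joint any of lid_left, lid_mid, lid_right above 1.45 rad).
It fails at once if a lid is dropped (it falls faster than 1.5 rad/s) (velocity of joint any of lid_left, lid_mid, lid_right below -1.5 rad/s).
It fails at once if a cup in the keeper is shifted by more than 15 mm (distance of any of cup_empty, cup_nibs_a, cup_nibs_b from where it was at the start of the episode above 0.015 m).
It fails at once if another thing on the table is shifted by more than 30 mm (distance of any of refill_jar, scoop, spare_cup, spare_cup_b, bowl, spoon from where it was at the start of the episode above 0.03 m).
It also fails if it takes over 35 s, if anything falls off the work surface, if the arm or the gripper's body presses on something with over 40 N, if the wrist force passes 120 N, or if a joint passes its speed limit or range.

## Working session

There is one attempt and no reset: what is moved stays moved. The work goes in short steps, Python scripts to look and compute and a tool call to move; the robot and the scene stay as the last step left them, time stands still between calls to the robot, and variables do not carry over. Pictures are saved under pics/ and viewed, at most 10 in all, crops included, and the job is handed in when it is done.

```bash
mkdir -p pics; ls; python3 - <<'E'
from bench import bot, workorder, readout, camera
import cv2
for n in("side","top"):
    c=camera(n); cv2.imwrite(f"pics/{n}0.png",c["pixels"][:,:,::-1]); print(n,c["intrinsics"],c["distortion"],c["rvec"],c["tvec"])
s=readout.sense(); print(s)
E
```

```text
bench.py
pics
side [[608.30437476   0.         319.25014728]
 [  0.         608.30437476 238.23967903]
 [  0.           0.           1.        ]] [-0.15524557  0.          0.          0.          0.        ] [ 2.26931732 -0.12031202  0.03240806] [-0.54251464  0.1095205   1.59092373]
top [[538.90930918   0.         315.16420929]
 [  0.         538.90930918 236.14382147]
 [  0.           0.           1.        ]] [-0.07620579  0.          0.          0.          0.        ] [ 2.17553219 -2.19404625  0.07132171] [0.04079607 0.5482766  1.52919842]
{'time': 0.1, 'qpos': array([-1.41448568e+00,  5.28402077e-01,  1.43378763e+00, -1.08096580e-05,
        1.18140445e+00, -1.78529462e-01]), 'joint_velocities': array([ 0.00234737, -0.0012097 , -0.0027659 , -0.0016205 , -0.00034256,
       -0.00034815]), 'joint_efforts': array([ 1.15813987e-04, -4.43302274e+01, -1.78585911e+01, -2.41404323e-04,
        3.88309956e-03, -1.62742123e-05]), 'position': array([ 0.20529065, -0.58963121,  0.23040946]), 'orientation': array([-3.09569223e+00, -5.23184805e-01, -1.92131673e-05]), 'force': array([-1.23318863,  0.52451221,  0.14856621]), 'moment': array([-0.04627509, -0.02650251, -0.01612781]), 'finger_force': 0.0, 'opening': 1.0020048170579565}
```

View pics/top0.png

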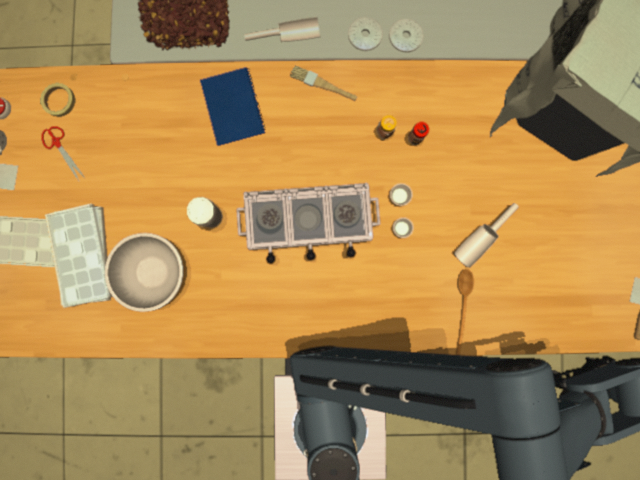

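View pics/side0.png

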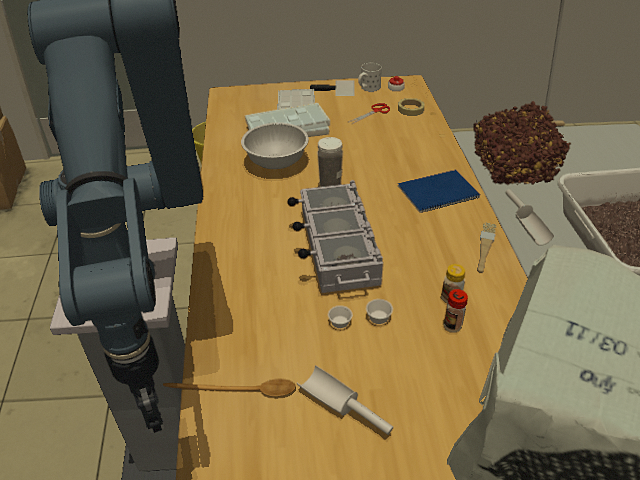

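The top view shows cups with a nib texture at the left (270,217) and right (348,213). The middle one (307,218) looks bare. The knobs are near (271,258), (311,254) and (351,251). I'll enlarge both views to confirm.

```bash
python3 - <<'E'
import cv2,numpy as np
t=cv2.imread("pics/top0.png")[175:275,230:390]; s=cv2.imread("pics/side0.png")[175:300,280:390]
cv2.imwrite("pics/tc.png",cv2.resize(t,None,fx=5,fy=5,interpolation=cv2.INTER_CUBIC))
cv2.imwrite("pics/sc.png",cv2.resize(s,None,fx=4.8,fy=4.8,interpolation=cv2.INTER_CUBIC))
E
```

```text
(no output)
```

View pics/tc.png

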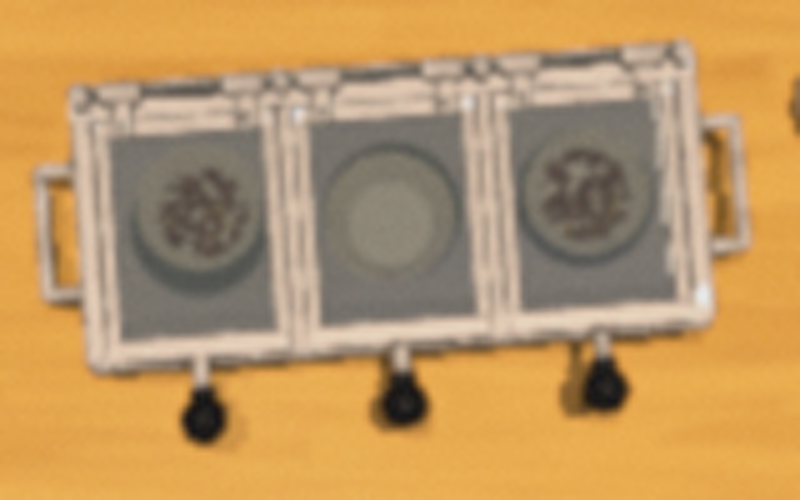

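View pics/sc.png

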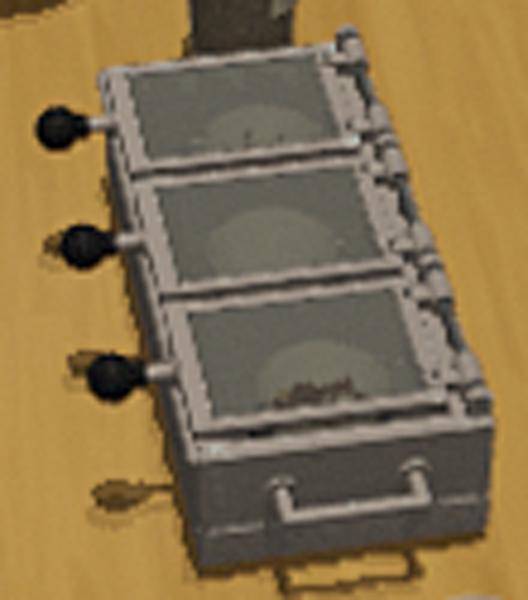

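The middle cup is empty: bare inside in both views, with nibs on either side. Knob centres in the top crop are (204,415), (403,399) and (605,385). In the side crop they are (60,128), (86,246) and (115,377). Next I triangulate.

```bash
cat >h.py <<'E'
import numpy as np,cv2
from bench import bot, workorder, readout, camera
from scipy.spatial.transform import Rotation as R
def tri(cams,pts):
    A=[];b=[]
    for c,p in zip(cams,pts):
        n=cv2.undistortPoints(np.array([[p]],float),c["intrinsics"],np.array(c["distortion"]))[0,0]
        M=R.from_rotvec(np.ravel(c["rvec"])).as_matrix(); t=np.ravel(c["tvec"])
        for i in (0,1): A.append(M[i]-n[i]*M[2]); b.append(n[i]*t[2]-t[i])
    x,r,_,_=np.linalg.lstsq(np.array(A),np.array(b),rcond=None); return x,r
def tool(target):
    s=readout.sense(); M=R.from_rotvec(s["orientation"]).as_matrix()
    return M.T@(np.array(target)-s["position"]), M
E
python3 - <<'E'
from h import *
cs=[camera("top"),camera("side")]
T=[(204,415),(403,399),(605,385)];S=[(60,128),(86,246),(115,377)]
K=[]
for a,b in zip(T,S):
    p=[(a[0]+.5)/5-.5+230,(a[1]+.5)/5-.5+175]; q=[(b[0]+.5)/4.8-.5+280,(b[1]+.5)/4.8-.5+175]
    x,r=tri(cs,[p,q]); K.append(x); print(x,r)
d=K[0]-K[2]; print(np.linalg.norm(d),"yaw",np.arctan2(-d[0],d[1]))
k=np.mean(K,0); yaw=np.arctan2(-d[0],d[1]); k[2]=.093
print("mid",k)
for z in (.2,.074): print(tool([k[0],k[1],z])[0])
print(tool(k)[1])
E
```

```text
[0.48637157 0.15836475 0.0957967 ] [7.45101682e-07]
[0.49396643 0.04985132 0.09494199] [2.41502823e-07]
[ 0.50095472 -0.06032423  0.09541064] [8.94876841e-07]
0.21917501481255666 yaw 0.06658583209910152
mid [0.49376424 0.04929728 0.093     ]
[ 0.48241263 -0.50883511  0.03148262]
[ 0.48238071 -0.50866588  0.1574825 ]
[[ 9.44478296e-01  3.28573748e-01 -2.02056764e-04]
 [ 3.28573712e-01 -9.44477363e-01  1.35171187e-03]
 [ 2.53298994e-04 -1.34305306e-03 -9.99999066e-01]]
```

>>> tcp_steps --moves '[[[1,0.24,-0.25,0,0.13],[1,0.24,-0.25,0,0.13],[1,0.24,-0.25,0,0.13],[1,0.24,-0.25,0,0.13],[1,0.24,-0.25,0,0.13],[1,0.24,-0.25,0,0.13],[1,0.48,-0.51,0,0.268],[1,0.48,-0.51,0,0.268]]]' --clamp_n 40

```text
time: 1.2
position: [0.4005, -0.1593, 0.2315]
orientation: [3.14, 0.102, 0.001]
force: [0.7, 0.6, -0.4]
opening: 1.0
finger_force: 0.0
```

>>> tcp_steps --moves '[[[1,0.24,-0.26,0.03,0.138],[1,0.24,-0.26,0.03,0.138],[1,0.24,-0.26,0.03,0.138],[1,0.24,-0.26,0.03,0.138],[1,0.24,-0.26,0.03,0.138],[1,0.24,-0.26,0.03,0.138],[1,0.24,-0.26,0.03,0.138]]]'

```text
time: 2.08
position: [0.6233, 0.1175, 0.2005]
orientation: [-3.139, 0.106, -0.001]
force: [-0.0, 0.1, -0.8]
opening: 1.001
finger_force: 0.0
```

```bash
python3 - <<'E'
from h import *
print(tool([.4938,.0493,.072])); print(readout.sense()["qpos"])
E
```

```text
(array([-0.12465718,  0.07679052,  0.1283439 ]), array([[ 9.97737548e-01, -6.72259840e-02,  6.72731755e-04],
       [-6.72262895e-02, -9.97737656e-01,  4.42291432e-04],
       [ 6.41476328e-04, -4.86516028e-04, -9.99999676e-01]]))
[1.01798746e-02 5.73727329e-01 1.43974688e+00 4.82023551e-04
 1.12744129e+00 1.64804646e+00]
```

I overshot because the second call is relative to the pose the first had already commanded. I'll correct it at this height.

>>> tcp_steps --moves '[[[1,-0.125,0.077,0,-0.134],[1,-0.125,0.077,0,-0.134],[1,-0.125,0.077,0,-0.134],[1,-0.125,0.077,0.03,-0.134],[1,-0.125,0.077,0.03,-0.134],[1,-0.125,0.077,0.03,-0.134]]]'

```text
time: 2.82
position: [0.492, 0.0464, 0.1719]
orientation: [3.14, 0.098, 0.001]
force: [0.2, 0.3, -0.5]
opening: 0.998
finger_force: 0.0
```

```bash
python3 - <<'E'
from h import *
print(tool([.4938,.0493,.072])); 
for n in("top","side"): cv2.imwrite(f"pics/{n}1.png",camera(n)["pixels"][:,:,::-1])
a=cv2.imread("pics/top1.png")[170:290,230:390];b=cv2.imread("pics/side1.png")[140:300,230:390]
f=lambda i,s:cv2.resize(i,s,interpolation=cv2.INTER_CUBIC)
cv2.imwrite("pics/c1.png",np.hstack([f(a,(400,300)),f(b,(400,400))[:300]]))
E
```

```text
(array([ 0.00189764, -0.00275839,  0.09987183]), array([[ 9.98054159e-01,  6.23511024e-02,  4.85974562e-04],
       [ 6.23511964e-02, -9.98054255e-01, -1.80717811e-04],
       [ 4.73761024e-04,  2.10667258e-04, -9.99999866e-01]]))
```

View pics/c1.png

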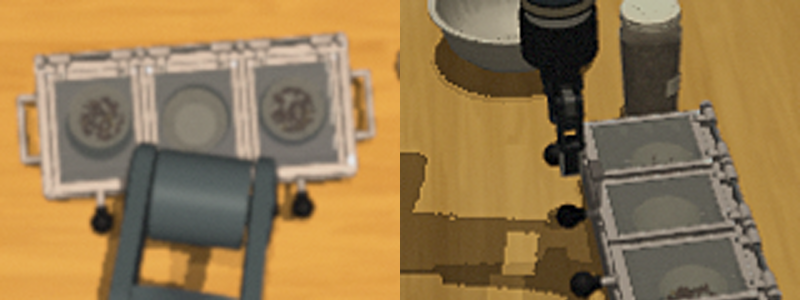

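In the top part the arm stands over the middle knob, between the free knobs at about (102,220) and (303,206). The side part shows the fingers straight above, with no contact. I'll descend and close.

>>> tcp_steps --moves '[[[1,0.002,-0.003,0.05,-0.004],[1,0.002,-0.003,0.09,-0.004],[1,0.002,-0.003,0.1,-0.004],[1,0.002,-0.003,0.1,-0.004],[0.3,0.002,-0.003,0.1,-0.004],[0,0.002,-0.003,0.1,-0.004],[0,0.002,-0.003,0.1,-0.004],[0,0.002,-0.003,0.1,-0.004]]]' --clamp_n 40

```text
time: 3.92
position: [0.494, 0.0496, 0.0722]
orientation: [3.139, 0.106, 0.002]
force: [-0.7, -0.9, 5.5]
opening: 0.287
finger_force: 38.9
```

>>> tcp_steps --moves '[[[0,0,0,0,0],[0,0,0,0,0]]]'

```text
time: 4.18
position: [0.494, 0.0496, 0.0722]
orientation: [3.139, 0.106, 0.002]
force: [-0.7, -1.1, 6.0]
opening: 0.291
finger_force: 38.9
```

```bash
python3 - <<'E'
from h import *
s=readout.sense();print(s["position"],tool([0,0,0])[1]);
y=.0666
for a in (10,20,30,40,50,60):
    t=np.radians(a);th0=np.arcsin(-.003/.182); f=.182*(np.cos(th0)-np.cos(t+th0)); h=.182*(np.sin(t+th0)-np.sin(th0))
    w=np.array([f*np.cos(y),f*np.sin(y),h]); print(a,(tool([0,0,0])[1].T@w).round(4))
E
```

```text
[0.49404467 0.04963986 0.07219876] [[ 9.97741526e-01  6.71554411e-02  1.41175107e-03]
 [ 6.71563828e-02 -9.97742263e-01 -6.30527057e-04]
 [ 1.36622039e-03  7.23911123e-04 -9.99998805e-01]]
10 [ 0.0023  0.     -0.0316]
20 [ 0.01    0.0001 -0.0624]
30 [ 0.023   0.0001 -0.0914]
40 [ 4.080e-02  1.000e-04 -1.176e-01]
50 [ 6.290e-02  1.000e-04 -1.404e-01]
60 [ 0.0886  0.0002 -0.159 ]
```

>>> tcp_steps --moves '[[[0,0.0005,0,-0.008,0],[0,0.001,0,-0.016,0],[0,0.0015,0,-0.024,0],[0,0.0023,0,-0.0316,0],[0,0.0023,0,-0.0316,0]]]' --clamp_n 60

```text
time: 4.8
position: [0.4962, 0.0499, 0.1035]
orientation: [3.139, 0.105, 0.002]
force: [0.1, -4.4, -2.8]
opening: 0.286
finger_force: 58.9
```

```bash
python3 - <<'E'
from h import *
for n in("top","side"): cv2.imwrite(f"pics/{n}2.png",camera(n)["pixels"][:,:,::-1])
b=cv2.imread("pics/side2.png")[170:300,260:390]
cv2.imwrite("pics/c2.png",cv2.resize(b,(600,600),interpolation=cv2.INTER_CUBIC))
E
```

```text
(no output)
```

View pics/c2.png

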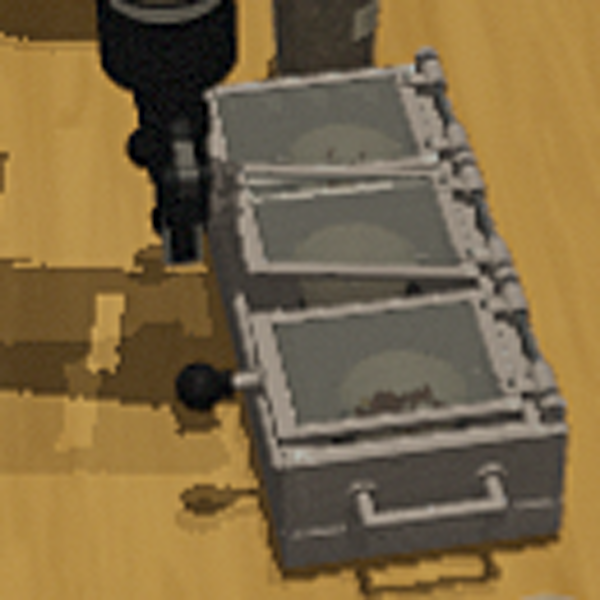

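The side crop shows the middle lid raised by about 10°, with the knob between the fingers at about (180,215). The other lids are shut. I'll continue along the arc.

>>> tcp_steps --moves '[[[0,0.0031,0,-0.0156,0],[0,0.0077,0,-0.0308,0],[0,0.0135,0,-0.0456,0],[0,0.0207,0,-0.0598,0],[0,0.0289,0,-0.0733,0],[0,0.0385,0,-0.086,0],[0,0.0489,0,-0.098,0],[0,0.0489,0,-0.098,0]]]'

```text
time: 5.9
position: [0.5448, 0.053, 0.2009]
orientation: [3.139, 0.106, 0.0]
force: [1.3, -4.9, -4.1]
opening: 0.282
finger_force: 59.1
```

```bash
python3 - <<'E'
from h import *
s=readout.sense();print(s["position"],s["force"],tool([.494+.0886*.9977,.0496+.0886*.067,.0722+.159])[0])
E
```

```text
[0.54483334 0.05304927 0.20093793] [ 1.25549264 -4.90302664 -4.09201439] [ 3.76487394e-02  7.91058416e-05 -3.02574663e-02]
```

>>> tcp_steps --moves '[[[0,0.0117,0,-0.0108,0],[0,0.0239,0,-0.0207,0],[0,0.0374,0,-0.0294,0],[0,0.0374,0,-0.0294,0],[0,0.0374,0,-0.0294,0],[0,0.0374,0,-0.0294,0]]]'

```text
time: 6.65
position: [0.581, 0.0554, 0.2281]
orientation: [3.139, 0.104, -0.003]
force: [2.2, -3.9, -6.9]
opening: 0.283
finger_force: 59.5
```

```bash
python3 - <<'E'
from h import *
s=readout.sense();print(s["position"],s["force"])
d=s["position"]-[.494,.0496,.0722];f=np.hypot(d[0],d[1]);print("deg",np.degrees(np.arctan2(d[2]-.003,.18198-f)-np.arcsin(-.003/.182)))
for n in("top","side"): cv2.imwrite(f"pics/{n}3.png",camera(n)["pixels"][:,:,::-1])
b=cv2.imread("pics/side3.png")[120:300,240:420]
cv2.imwrite("pics/c3.png",cv2.resize(b,(600,600),interpolation=cv2.INTER_CUBIC))
E
```

```text
[0.58098651 0.05540794 0.22814542] [ 2.22965289 -3.85866772 -6.91061395]
deg 59.15269516953036
```

View pics/c3.png

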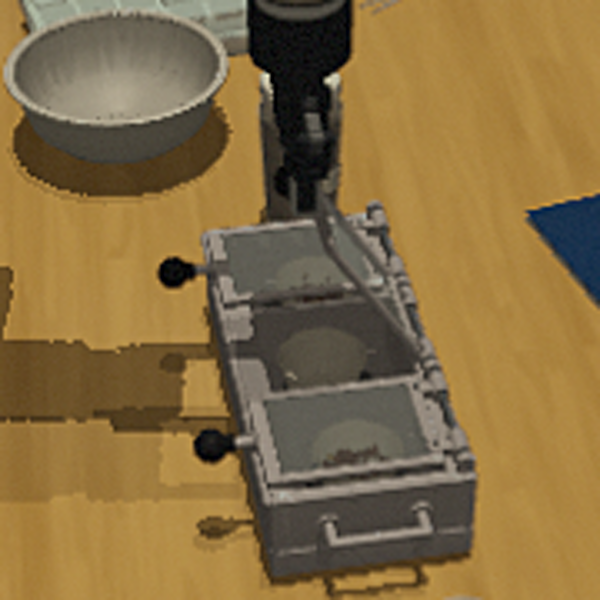

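The side crop shows the middle lid up and held, its right edge running from the hinge near (425,345) to the front corner near (325,243). Both other lids are shut. I'll check the angle by projecting the lid's outline.

```bash
python3 - <<'E'
from h import *
c=camera("side")
y=.067;k=np.array([.494,.0496,.093]);X=np.array([np.cos(y),np.sin(y),0]);Y=np.array([-np.sin(y),np.cos(y),0]);Z=np.array([0,0,1.])
H=k+.182*X+.003*Z
im=c["pixels"][:,:,::-1].copy()[160:260,300:400]; im=cv2.resize(im,(600,600),interpolation=cv2.INTER_CUBIC)
for a,col in((54,(255,0,0)),(60,(0,255,0)),(66,(0,0,255))):
    t=np.radians(a);P=[H+r*(-np.cos(t)*X+np.sin(t)*Z)-.0505*Y for r in(.0,.148)]
    p=cv2.projectPoints(np.array(P),np.array(c["rvec"],float),np.array(c["tvec"],float),c["intrinsics"],np.array(c["distortion"]))[0][:,0]
    q=((p-[300,160]+.5)*6-.5).round().astype(int);print(a,q.tolist());cv2.line(im,tuple(map(int,q[0])),tuple(map(int,q[1])),col,1)
cv2.imwrite("pics/c4.png",im)
E
```

```text
54 [[419, 419], [222, 218]]
60 [[419, 419], [253, 198]]
66 [[419, 419], [286, 181]]
```

View pics/c4.png

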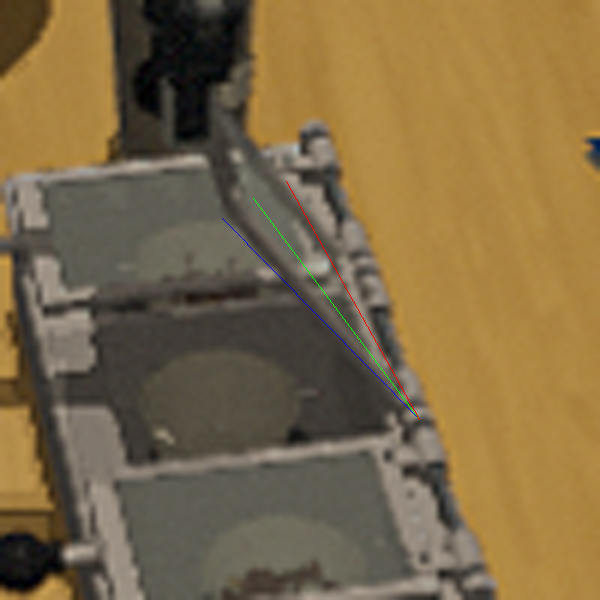

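By the overlay the lid stands at roughly 57–58°, and by kinematics at 59.2°. I'll nudge it up by about 1.5°.

>>> tcp_steps --moves '[[[0,0.002,0,-0.0012,0],[0,0.004,0,-0.0024,0],[0,0.004,0,-0.0024,0],[0,0.004,0,-0.0024,0],[0,0.004,0,-0.0024,0],[0,0.004,0,-0.0024,0]]]'

```text
time: 7.55
position: [0.5845, 0.0556, 0.2304]
orientation: [3.139, 0.103, -0.005]
force: [2.7, -4.5, -7.5]
opening: 0.279
finger_force: 59.5
```

```bash
python3 - <<'E'
from h import *
s=readout.sense();d=s["position"]-[.494,.0496,.0722];f=np.hypot(d[0],d[1]);print(np.degrees(np.arctan2(d[2]-.003,.18198-f)+.0165))
c=camera("side")
y=.067;k=np.array([.494,.0496,.093]);X=np.array([np.cos(y),np.sin(y),0]);Y=np.array([-np.sin(y),np.cos(y),0]);Z=np.array([0,0,1.])
H=k+.182*X+.003*Z
im=c["pixels"][:,:,::-1].copy()[170:250,310:390]; im=cv2.resize(im,(600,600),interpolation=cv2.INTER_CUBIC)
for a,col in((56,(255,0,0)),(60,(0,255,0)),(64,(0,0,255))):
    t=np.radians(a);n=np.sin(t)*X+np.cos(t)*Z
    for o in(0,-.008):
        P=[H+r*(-np.cos(t)*X+np.sin(t)*Z)-.0505*Y+o*n for r in(.12,.148)]
        p=cv2.projectPoints(np.array(P),np.array(c["rvec"],float),np.array(c["tvec"],float),c["intrinsics"],np.array(c["distortion"]))[0][:,0]
        q=((p-[310,170]+.5)*7.5-.5).round().astype(int);cv2.line(im,tuple(map(int,q[0])),tuple(map(int,q[1])),col,1)
cv2.imwrite("pics/c5.png",im)
E
```

```text
60.486387022478624
```

View pics/c5.png

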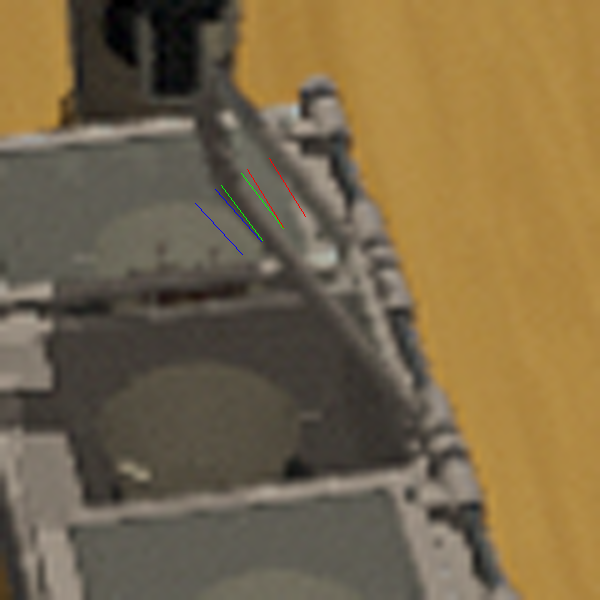

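The green 60° outline matches the lid's edge, from about (222,185) to (262,240), and the kinematics give 60.5°. The grip is steady, so I'm handing it in.

```bash
python3 -c "
from bench import bot, workorder, readout, camera
s=readout.sense();print(s['opening'],s['finger_force'],s['joint_velocities'].round(3));print(workorder.close_job())"
```

```text
0.2809217623668422 59.506012201309204 [ 0.     0.001 -0.001 -0.001 -0.001  0.   ]
the job is handed in; nothing more can be done
None
```

The empty cup was in the middle well; I handed the job in with the fingers still gripping that lid's knob at about 60° (60.5° by kinematics, matching the camera overlay) and the other two lids shut in the last pictures; no verdict was printed.

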